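# Lock the bayonet filler cap onto the mill's coolant tank

### The job

Close the coolant tank: pick up the black cap by its grip bar, let its three lugs down through the gaps in the tank's filler neck, press it onto the sprung seal and twist it clockwise (seen from above) until the ramps have drawn it fully home against the stop, then let go. Feel for the gaps and for the stop rather than forcing them (never bear on the neck, pressing or twisting, with more than about 50 N), and leave everything else on the bench where it is.

Things in the scene. Friction and masses are not known exactly. Their poses are not given: they have to be found in the camera images.
- cap: Black filler cap, about 0.25 kg, standing on its aluminium spigot. Origin: centre of the spigot's underside; z up. Spigot: diameter 44 mm, height 0-19 mm. Disc above it: diameter 72 mm, 19-26 mm. Three lugs on the spigot, 14 mm wide, 5 mm thick, 1-8 mm above the underside, out to radius 28.5 mm, one at the cap's +x (under an end of the bar), the others at 120 and 240 degrees.
- bar (a point): Middle of the cap's straight grey grip bar, on the cap's axis, 44 mm above its underside; axes as the cap's. The bar runs along x: 70 mm long, 14 mm thick (y), standing 27 mm proud of the disc, top 53 mm above the underside. Grasp it across y from above.
- tank: White plastic coolant tank, fixed, 150 x 150 x 80 mm; origin at the centre of its underside, z up. An aluminium filler neck (outer diameter 76 mm, 28 mm high) stands on the middle of its top. With some 8 N of push a cap turns at under 0.2 N m until the stop; 0.3 N m there is tight, 1 N m is forcing it. Friction holds a tightened cap when let go; an unturned one is not held.
- neck (a point): Centre of the neck's mouth, on its top face, 108 mm above the bench; axes as the tank's. Bore 47 mm, cut by three gaps 120 degrees apart, 53 degrees wide (a lug has about 6 degrees of play each way). The neck is clocked at random: one gap lies within 37 degrees either side of the tank's +x; unmeasured, but it can be seen from above or felt by turning the cap under a light push.
- rim (a point): Same point as neck, to tell heights: a cap whose lugs ride on the rim has its underside about 1 mm below this (2-3 mm as the sloped lugs enter a gap); where lugs meet gaps it drops 8 mm onto the seal. Pressed 1-2 mm more, the lugs turn under the rim; ramps draw the cap down 4-5 mm. Turning stops hard 69 degrees clockwise of the gap's middle, underside about 14 mm below this.
- seal (a joint): Travel in m of the sprung rubber pad inside the neck: 0 when free (its face 9 mm below the neck's top), growing as the cap presses it down. It takes 4 N to start and 1.2 N more per mm. With the cap home against the stop it stays at about 5.4 mm.
- handwheel: Bystander: loose aluminium handwheel, diameter 72 mm, 28 mm high, with a short steel crank pin to 56 mm; lies flat on the bench. Origin: centre of its underside.
- motor: Bystander: square black stepper motor, 56 mm cube, shaft up to 76 mm. Origin: centre of its underside.
- vise: Bystander: small steel drill vise, 140 x 70 x 50 mm. Origin: centre of its underside.
- screwdriver: Bystander: screwdriver with yellow handle, lying. Origin: its underside below the middle.
- brush: Bystander: chip brush, lying. Origin: its underside below the middle.
- stock: Bystander: aluminium bar offcut 60 x 40 x 25 mm. Origin: centre of its underside.
- oil: Bystander: small oil bottle, diameter 48 mm, 120 mm high. Origin: centre of its underside.
Mind the look-alikes: they are no part of the job. Leave any blue or turquoise look-alike of the cap alone. Of the things shaped like the tank, the white one is meant.

How it is judged:
By the outcome, as a careful person would: the job done as asked, in the order asked, and still so for the second after the job is handed in, with the robot touching nothing.
It also fails if it takes over 69 s, if anything falls off the work surface, if the arm or the gripper's body presses on something with over 40 N, if the wrist force passes 120 N, or if a joint passes its speed limit or range.

### The arm

A 6-joint arm with a two-finger parallel gripper is mounted at the origin on the work surface. World frame = base frame: x ahead of the robot, y to its left, z up, the work surface at z = 0. Lengths are in m, angles in degrees, forces in N, time in s.
With the tool pointing down it reaches from about 0.35 to 0.875 m from the base axis. Payload 4.2 kg.
Tool frame: the origin (TCP) lies between the finger pads; the fingertips stand 19 mm ahead of it and the grasp point (between the pads) is the TCP; z points along the fingers, y is the line along which they close (so a half turn about z gives the same grasp; the last joint's range is limited). The gripper opens to 87 mm and grips with 3 to 60 N. Pads are 19 mm wide; open, the fingers measure 117 mm over their backs; the gripper's body (75 mm by 190 mm) begins 51 mm behind the grasp point.
Start: joints at [-52.506, 22.042, 0.453, 0, -68.411, -14.817], TCP at [0.241, -0.577, 0.242] pointing down, gripper open.
Joint ranges: [-179.83, 179.83], [-69.29, 118.12], [-61.27, 80.66], [-181.25, 117.63], [-171.15, -9.14], [-177.46, 177.46]. Speed limits (degrees/s): [159.86, 159.86, 180, 180, 180, 180].

### API

Orientations are given as a 3x3 rotation matrix whose columns are the frame's x, y, z axes.
In Python, from station import r gives the robot as it stands.
- The arm moves only by the tool drive_tool, never from a script. Its argument "steps" is one flat list of numbers, 7 for each row, row after row: the turn, a rotation vector about the tool's x, y, z in rad, then the shift along the tool's x, y, z in m, then the opening, from 0 (shut) to 1 (fully open). A call has 1 to 10 rows; each row shifts and turns the commanded pose from where the row before left it, along the tool's axes as they then stand; what a row does not reach is not made up. A row lasts 1/12 s, in which the tool goes at most 41.7 mm and 7.16 degrees, less where a joint would pass 70% of its speed; a pose out of reach is approached as far as the arm can. A call is refused whole if a number of a shift passes 0.0417 or a number of a turn 0.125, either way. A call with a gripper value outside its range is refused whole. The fingers move at their own pace and stop on an object; the grip force is fixed at half the most. Time passes only in rows, so rows that do not move let the fingers close. It gives the time, the measured TCP pose, the force, the opening and the grip force at its end, in the units of the state.
- r.sense(): the state, without advancing time (a new reading comes with each control period).
- r.capture(name): name is "scene" or "top" or "wrist"; returns the picture (420x560x3 uint8, blue, green, red); there is no depth.
- r.camera_params(name): a dict with "camera_matrix" (3x3 intrinsics, pixels), "k1" (the pictures are not rectified: a ray, as slopes to the right and down, at radius r is drawn at 1 + k1 r^2 times it, then the intrinsics apply), "extrinsics" (4x4, takes a point from world to camera coordinates). Camera axes: x right, y down, z forward; pixel columns grow to the right and rows downward; lengths in m; the calibration is good to about 2 mm. A picture is of the moment at which its call begins: read the wrist's pose just before it. camera_params takes no time and is no camera call; for the wrist camera it gives the pose at the moment of the call.
- r.finish_job(): hands the job in; it is judged then, once.
The state is a dict: "time_s": time; "joints": joint angles; "joint_velocities": joint speeds; "effort": joint torques, N m; "tcp_pos": TCP position; "ee_rot": TCP orientation; "wrist_force": force on the tool from outside, world axes, zero at the start; "moment": the same for the moment, N m; "gripper_width": opening from 0.0 (shut) to 1.0 (fully open); "gripper_force": force on a finger pad.
Only numpy, scipy, OpenCV 4.12 (cv2) and the standard library are available. Lean on these libraries where they do the work, as an engineer would, in place of code of your own. Each camera call takes 0.05 s, during which the arm holds its last target. There are 200 camera calls.

## Working session

There is one attempt and no reset: what is moved stays moved. The work goes in short steps, Python scripts to look and compute and a tool call to move; the robot and the scene stay as the last step left them, time stands still between calls to the robot, and variables do not carry over. Pictures are saved under pics/ and viewed, at most 10 in all, crops included, and the job is handed in when it is done.

Besides the shell and the picture viewer there is one more tool, called after "Call:" as name(argument=value, ...), one argument or row to a line, values as JSON. drive_tool: Moves the arm, as the interface text tells. Its arguments: {"type":"object","properties":{"steps":{"type":"array"}},"required":["steps"]}

```bash
ls; mkdir -p pics; python3 - <<'E'
from station import r
import cv2,numpy as np
s=r.sense();print(s)
a=r.capture("scene");b=r.capture("top")
cv2.imwrite("pics/s0.png",a);cv2.imwrite("pics/t0.png",b)
for n in("scene","top","wrist"):print(n,r.camera_params(n))
E
```

```text
pics
{'time_s': 0.0, 'joints': array([-5.25051535e+01,  2.20887312e+01,  3.80221218e-01, -2.77055911e-02,
       -6.84114410e+01, -1.48165559e+01]), 'joint_velocities': array([ 0.03069949,  0.03464618,  0.02508177, -0.00089347,  0.00723288,
        0.06300129]), 'effort': array([-1.23400398e-03, -3.90667498e+01,  1.87402654e+01,  4.21993107e+00,
        1.10889706e-02, -1.89799180e-04]), 'tcp_pos': array([ 0.2407704 , -0.57615515,  0.24048729]), 'ee_rot': array([[-9.22752961e-01, -3.85390880e-01, -9.17549427e-04],
       [-3.85391959e-01,  9.22750939e-01,  1.93468509e-03],
       [ 1.01059605e-04,  2.13885257e-03, -9.99997708e-01]]), 'wrist_force': array([ 0.24988736,  0.0135719 , -0.11341688]), 'moment': array([ 0.01371318, -0.01591067,  0.03584569]), 'gripper_force': 0.0, 'gripper_width': 1.0011942547830923}
scene {'camera_matrix': array([[386.07812136,   0.        , 280.66620279],
       [  0.        , 386.07812136, 209.31721109],
       [  0.        ,   0.        ,   1.        ]]), 'k1': -0.10930549982169203, 'extrinsics': array([[-0.31040503,  0.95058541, -0.00600867,  0.1543122
[... 420 characters left out ...]
0875286, -0.99994954,  0.00493084,  0.00507002],
       [-0.99857821, -0.00899994, -0.05254111,  0.47767415],
       [ 0.05258283, -0.00446394, -0.99860659,  1.40378458],
       [ 0.        ,  0.        ,  0.        ,  1.        ]])}
wrist {'camera_matrix': array([[370.54671643,   0.        , 283.95679258],
       [  0.        , 370.54671643, 218.10027865],
       [  0.        ,   0.        ,   1.        ]]), 'k1': -0.06272130571217698, 'extrinsics': array([[-0.38487411,  0.92296708,  0.00192018,  0.6235023 ],
       [ 0.8855703 ,  0.36869196,  0.28254465, -0.03573319],
       [ 0.26007146,  0.11044457, -0.95925223,  0.39038   ],
       [ 0.        ,  0.        ,  0.        ,  1.        ]])}
```

View pics/s0.png

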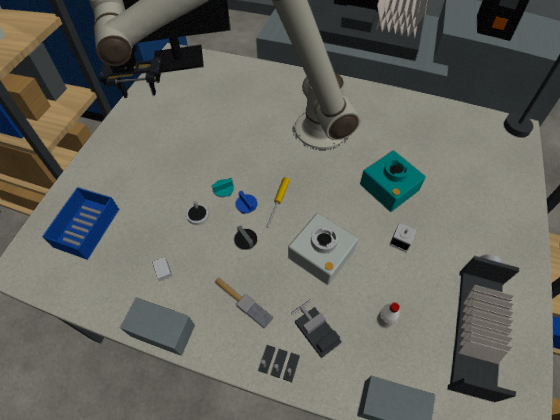

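View pics/t0.png

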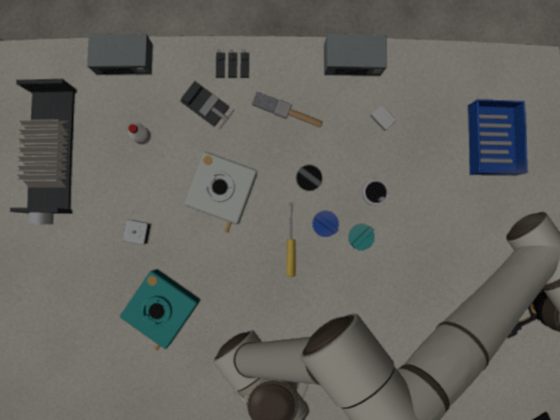

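Candidates: black disc with grey bar at top (309,178) / scene (245,237) is the cap. Look-alikes are the blue cap (326,223), the turquoise cap (362,236) and the handwheel (375,192), whose centre is also dark. The white tank is at (220,187) and the turquoise one at (160,308). I choose the black cap and the white tank, and check them in a close crop.

```bash
cat >h.py <<'E'
import numpy as np,cv2
from station import r
def ray(P,uv):
    K=np.array(P["camera_matrix"]);E=np.array(P["extrinsics"])
    n=cv2.undistortPoints(np.array([[uv]],float),K,np.array([P["k1"],0,0,0,0.]))[0,0]
    R,t=E[:3,:3],E[:3,3]
    d=R.T@np.array([n[0],n[1],1]);return -R.T@t,d/np.linalg.norm(d)
def plane(P,uv,z):
    o,d=ray(P,uv);return o+d*(z-o[2])/d[2]
def tri(a,b):
    (o1,d1),(o2,d2)=a,b
    t=np.linalg.lstsq(np.c_[d1,-d2],o2-o1,rcond=None)[0]
    p,q=o1+d1*t[0],o2+d2*t[1];return (p+q)/2,np.linalg.norm(p-q)
def proj(P,p):
    E=np.array(P["extrinsics"]);c=E[:3,:3]@p+E[:3,3];s=c[:2]/c[2];s=s*(1+P["k1"]*(s@s))
    K=np.array(P["camera_matrix"]);return s*K[0,0]+K[:2,2]
def blobs(m,lo=30):
    n,l,st,c=cv2.connectedComponentsWithStats(m.astype(np.uint8))
    return [(st[i,4],c[i].round(1),st[i,:4]) for i in range(1,n) if st[i,4]>lo]
E
python3 - <<'E'
from h import *
a=cv2.imread("pics/s0.png");b=cv2.imread("pics/t0.png")
S=r.camera_params("scene");T=r.camera_params("top")
ca=a[200:290,220:365];cb=b[140:240,175:330]
o=np.vstack([cv2.resize(ca,(560,348),interpolation=2)[:300],cv2.resize(cb,(465,300),interpolation=2)[:, :465].copy() if 0 else cv2.copyMakeBorder(cv2.resize(cb,(465,300),interpolation=2),0,0,0,95,0)])
cv2.imwrite("pics/c.png",o)
for n,im,(x0,x1,y0,y1) in(("s",a,(228,262,222,254)),("t",b,(293,326,162,194))):
    g=im.max(2);m=np.zeros(g.shape,bool);m[y0:y1,x0:x1]=g[y0:y1,x0:x1]<60;print(n,blobs(m))
for p in((246,231),(324,238)):print(plane(S,p,0.03 if p[0]<300 else .108))
for p in((309,178),(220,187)):print(plane(T,p,0.03 if p[0]>300 else .108))
E
```

```text
s [(np.int32(293), array([245. , 239.1]), array([235, 229,  22,  20], dtype=int32))]
t [(np.int32(173), array([313.1, 171.7]), array([302, 165,  20,  17], dtype=int32)), (np.int32(233), array([305.3, 182.1]), array([297, 172,  21,  19], dtype=int32))]
[ 0.52406693 -0.10357949  0.03      ]
[0.5176839  0.13593245 0.108     ]
[ 0.54408697 -0.09744322  0.03      ]
[0.5113464  0.13346909 0.108     ]
```

View pics/c.png

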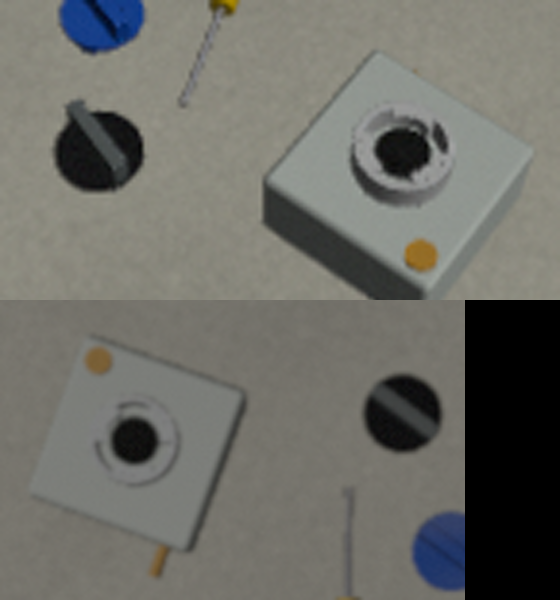

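The crop confirms it: a black disc with a grey bar, centred at top (309,178), and the white tank with its neck at top (221,187). The bar runs along world (0.54,0.84). I go to a low, oblique view of the cap to see which end of the bar has the lug.

Call:
drive_tool(
  steps=[0, 0, 0, -0.03, 0.0217, 0.009, 1, 0, 0, 0, -0.03, 0.0217, 0.009, 1, 0, 0, 0, -0.03, 0.0217, 0.009, 1, 0, 0, 0, -0.03, 0.0217, 0.009, 1, 0, 0, 0, -0.03, 0.0217, 0.009, 1, 0, 0, 0, -0.03, 0.0217, 0.009, 1, 0, 0, 0, -0.03, 0.0217, 0.009, 1, 0, 0, 0, -0.03, 0.0217, 0.009, 1, 0, 0, 0, -0.03, 0.0217, 0.009, 1, 0, 0, 0, -0.03, 0.0217, 0.009, 1],
)

```text
time_s: 0.93
tcp_pos: [0.4345, -0.259, 0.151]
ee_rot: [[-0.923, -0.385, -0.0], [-0.385, 0.923, 0.0], [0.0, 0.0, -1.0]]
wrist_force: [0.6, -0.7, -0.1]
gripper_width: 0.999
gripper_force: 0.0
```

Call:
drive_tool(
  steps=[0, 0, -0.12, 0, 0, 0, 1, 0, 0, -0.12, 0, 0, 0, 1, 0, 0, -0.12, 0, 0, 0, 1, 0, 0, -0.12, 0, 0, 0, 1, 0, 0, -0.12, 0, 0, 0, 1, 0, -0.09, 0, 0, 0, 0, 1, 0, -0.09, 0, 0, 0, 0, 1, 0, -0.09, 0, 0, 0, 0, 1, 0, 0, 0, 0, 0, 0, 1, 0, 0, 0, 0, 0, 0, 1],
)

```text
time_s: 1.77
tcp_pos: [0.4336, -0.2619, 0.1513]
ee_rot: [[-0.527, -0.838, 0.144], [-0.808, 0.546, 0.223], [-0.265, 0.001, -0.964]]
wrist_force: [-0.6, -0.3, -0.3]
gripper_width: 0.997
gripper_force: 0.0
```

```bash
python3 - <<'E'
from h import *
W=r.camera_params("wrist");a=r.capture("wrist");cv2.imwrite("pics/w1.png",a)
np.save("w1.npy",W,allow_pickle=True)
s=r.sense();print(s["time_s"],s["tcp_pos"],s["ee_rot"],s["joints"],proj(W,np.array([.54,-.1,.02])))
S=r.camera_params("scene");T=r.camera_params("top")
print(tri(ray(S,(245.6,238.8)),ray(T,(309.3,177.7))))
E
```

```text
1.8167 [ 0.43363913 -0.26121794  0.15123346] [[-5.25468354e-01 -8.38596747e-01  1.43661075e-01]
 [-8.08510863e-01  5.44752070e-01  2.22610348e-01]
 [-2.64939982e-01  8.23153077e-04 -9.64264553e-01]] [-22.35170013  16.60884153 -16.62508205 -18.46637817 -55.33349544
  -0.28685887] [283.52054858 345.2048504 ]
(array([ 0.54563362, -0.09831963,  0.02046728]), np.float64(0.001473590013031293))
```

View pics/w1.png

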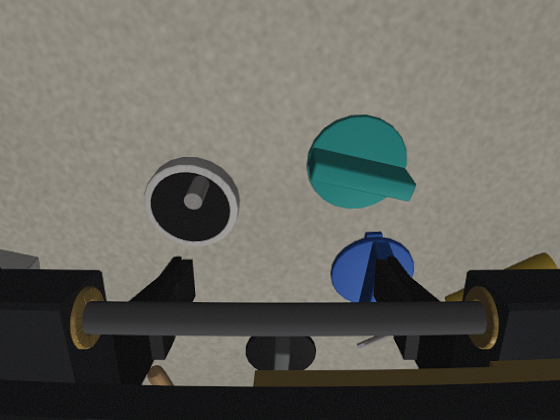

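The gripper hides the cap at about (281,350) in this view. The handwheel is at (193,200), the turquoise cap at (357,160) and the blue one at (372,268). I'll feel for the lug phase instead, since there are only two candidates. Next I look straight down on the cap, then on the neck.

Call:
drive_tool(
  steps=[0, 0.09, 0, 0, 0, 0, 1, 0, 0.09, 0, 0, 0, 0, 1, 0, 0.09, 0, 0, 0, 0, 1, 0, 0, 0, -0.039, 0, -0.006, 1, 0, 0, 0, -0.039, 0, -0.006, 1, 0, 0, 0, -0.039, 0, -0.006, 1, 0, 0, 0, -0.039, 0, -0.006, 1, 0, 0, 0, -0.039, 0, -0.006, 1, 0, 0, 0, -0.039, 0, -0.006, 1, 0, 0, 0, -0.039, 0, -0.006, 1],
)

```text
time_s: 2.65
tcp_pos: [0.583, -0.0287, 0.1939]
ee_rot: [[-0.542, -0.841, -0.0], [-0.841, 0.542, -0.002], [0.002, -0.001, -1.0]]
wrist_force: [0.9, 0.1, -0.6]
gripper_width: 0.999
gripper_force: 0.0
```

Call:
drive_tool(
  steps=[0, 0, 0, 0, 0, 0, 1, 0, 0, 0, 0, 0, 0, 1, 0, 0, 0, 0, 0, 0, 1],
)

```text
time_s: 2.9
tcp_pos: [0.5819, -0.0306, 0.193]
ee_rot: [[-0.542, -0.84, -0.002], [-0.84, 0.542, -0.001], [0.002, 0.001, -1.0]]
wrist_force: [-0.1, 0.2, -0.3]
gripper_width: 1.002
gripper_force: 0.0
```

```bash
python3 - <<'E'
from h import *
W=r.camera_params("wrist");a=r.capture("wrist");cv2.imwrite("pics/w2.png",a)
np.save("w2.npy",W,allow_pickle=True)
s=r.sense();print(s["time_s"],s["tcp_pos"],proj(W,np.array([.545,-.098,.026])))
E
```

```text
2.95 [ 0.58162877 -0.03143754  0.19300836] [277.19051636 109.64364836]
```

Call:
drive_tool(
  steps=[0, 0, 0, -0.025, 0.022, -0.006, 1, 0, 0, 0, -0.025, 0.022, -0.006, 1, 0, 0, 0, -0.025, 0.022, -0.006, 1, 0, 0, 0, -0.025, 0.022, -0.006, 1, 0, 0, 0, -0.025, 0.022, -0.006, 1, 0, 0, 0, -0.025, 0.022, -0.006, 1, 0, 0, 0, -0.025, 0.022, -0.006, 1, 0, 0, 0, 0, 0, 0, 1, 0, 0, 0, 0, 0, 0, 1, 0, 0, 0, 0, 0, 0, 1],
)

```text
time_s: 3.78
tcp_pos: [0.548, 0.1978, 0.2352]
ee_rot: [[-0.545, -0.839, -0.001], [-0.839, 0.545, -0.001], [0.001, 0.0, -1.0]]
wrist_force: [0.3, -0.1, -0.5]
gripper_width: 1.001
gripper_force: 0.0
```

```bash
python3 - <<'E'
from h import *
W=r.camera_params("wrist");a=r.capture("wrist");cv2.imwrite("pics/w3.png",a)
np.save("w3.npy",W,allow_pickle=True)
s=r.sense();u=proj(W,np.array([.512,.134,.108]));print(s["time_s"],s["tcp_pos"],s["ee_rot"],s["joints"],u)
b=cv2.imread("pics/w2.png");W2=np.load("w2.npy",allow_pickle=True).item();v=proj(W2,np.array([.545,-.098,.026]))
o=[]
for im,c in((b,v),(a,u)):
    im=cv2.copyMakeBorder(im,80,80,80,80,0);x,y=(c+80).astype(int);print(x-80-70,y-80-70);o.append(cv2.resize(im[y-70:y+70,x-70:x+70],(400,400),interpolation=2))
cv2.imwrite("pics/c2.png",np.hstack(o))
E
```

```text
3.8333 [0.54816336 0.19747566 0.23517518] [[-5.45150293e-01 -8.38337782e-01 -9.59558901e-04]
 [-8.38337423e-01  5.45151030e-01 -8.47756066e-04]
 [ 1.23381046e-03  3.42279669e-04 -9.99999180e-01]] [ 3.57334923e+01  1.82240846e+01 -6.22082183e+00  8.03636806e-03
 -6.56280896e+01 -6.87717884e+01] [277.64621199 114.44205328]
207 39
207 44
```

View pics/c2.png

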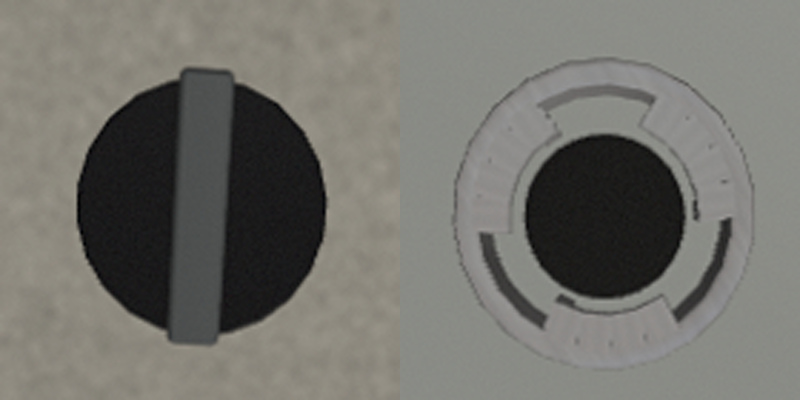

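Left: disc centred at crop (202,208) with the bar near-vertical, (207,72) to (193,342). Right: neck ring centred at about (604,213). Its gap outer corners are (540,107)-(655,100), (730,222)-(677,318) and (482,235)-(545,325).

```bash
python3 - <<'E'
from h import *
T=r.camera_params("top");W2=np.load("w2.npy",allow_pickle=True).item();W3=np.load("w3.npy",allow_pickle=True).item()
f=lambda x,y,o:np.array([o[0]+x*.35,o[1]+y*.35])
A=(207,39);B=(207,44)
c=f(202,208,A)
print("disc tri",tri(ray(W2,c),ray(T,(309.3,177.7))),plane(W2,c,.026))
e1,e2=f(207,72,A),f(193,342,A)
p,q=plane(W2,e1,.053),plane(W2,e2,.053);print("bar",p,q,(p+q)/2,np.linalg.norm(p-q),np.degrees(np.arctan2(*(q-p)[1::-1])))
for x in((77,208),(326,208)):print("disc edge",plane(W2,f(*x,A),.026))
n=f(604,213,B)
print("neck tri",tri(ray(W3,n),ray(T,(220.7,186.7))))
N=plane(W3,n,.108);print("neck",N)
for x in((454,213),(754,213),(604,58),(604,368)):print(np.linalg.norm(plane(W3,f(x[0]-400,x[1],B),.108)-plane(W3,f(204,213,B),.108)))
n=f(204,213,B);N=plane(W3,n,.108);print("neck",N,"tri",tri(ray(W3,n),ray(T,(220.7,186.7))))
for pr in(((540,107),(655,100)),((730,222),(677,318)),((482,235),(545,325))):
    an=[]
    for x in pr:
        d=plane(W3,f(x[0]-400,x[1],B),.108)-N;an.append(np.degrees(np.arctan2(d[1],d[0])));print(np.hypot(d[0],d[1]).round(4),an[-1].round(1),end=' ')
    print("mid",np.mean(an))
E
```

```text
disc tri (array([ 0.54479782, -0.09698647,  0.03701701]), np.float64(0.0018338716223098)) [ 0.54557725 -0.09636157  0.026     ]
bar [ 0.5259834  -0.12333907  0.053     ] [ 0.56605037 -0.06854879  0.053     ] [ 0.54601688 -0.09594393  0.053     ] 0.06787736860150279 53.8227822061846
disc edge [ 0.57524738 -0.11563896  0.026     ]
disc edge [ 0.51608533 -0.0773749   0.026     ]
neck tri (array([0.49631074, 0.12401324, 0.35689048]), np.float64(0.029787846863731343))
neck [0.42913711 0.19052524 0.108     ]
0.03719093978258916
0.037158790181581046
0.03626267298663897
0.03871396222178715
neck [0.5131024  0.13665256 0.108     ] tri (array([0.51510372, 0.13646466, 0.06135419]), np.float64(0.002174064820647664))
0.0294 -91.5 0.0294 -148.0 mid -119.72855509471421
0.0313 143.1 0.0318 92.4 mid 117.73627678193424
0.0309 -23.2 0.0315 28.4 mid 2.5764555726967053
```

Cap bar middle is at about (0.546,-0.096), bearing 53.8°. The neck is at about (0.514,0.138) after balancing the ring radii. Gaps lie at about 0° and ±120° world. Disc and neck radii check out (36 and 37.5 mm). The wrist–top baseline is too short for heights, so I use scene–wrist for those before descending.

Call:
drive_tool(
  steps=[0, 0, 0, 0.0274, -0.0176, 0.015, 0.7, 0, 0, 0, 0.0274, -0.0176, 0.015, 0.7, 0, 0, 0, 0.0274, -0.0176, 0.015, 0.7, 0, 0, 0, 0.0274, -0.0176, 0.015, 0.7, 0, 0, 0, 0.0274, -0.0176, 0.015, 0.7, 0, 0, 0, 0.0274, -0.0176, 0.015, 0.7, 0, 0, 0, 0.0274, -0.0176, 0.015, 0.7, 0, 0, 0, 0.0274, -0.0176, 0.015, 0.7, 0, 0, 0, 0.0274, -0.0176, 0.015, 0.7, 0, 0, 0.055, 0, 0, 0, 0.7],
)

```text
time_s: 4.67
tcp_pos: [0.5437, -0.1001, 0.0971]
ee_rot: [[-0.597, -0.802, -0.008], [-0.802, 0.597, -0.001], [0.005, 0.006, -1.0]]
wrist_force: [-0.4, 0.2, -0.6]
gripper_width: 0.7
gripper_force: 0.0
```

```bash
python3 - <<'E'
from h import *
S=r.camera_params("scene");W2=np.load("w2.npy",allow_pickle=True).item();W3=np.load("w3.npy",allow_pickle=True).item()
print("disc",tri(ray(W2,(277.7,111.8)),ray(S,(245.6,238.8))))
print("neck",tri(ray(W3,(278.4,119.5)),ray(S,(324.1,238.3))))
s=r.sense();R=s["ee_rot"];print(s["tcp_pos"],np.degrees(np.arctan2(R[1,0],R[0,0])),R.T@(np.array([.546,-.0962,.0495])-s["tcp_pos"]))
W=r.camera_params("wrist");cv2.imwrite("pics/w4.png",r.capture("wrist"))
E
```

```text
disc (array([ 0.54586985, -0.09680974,  0.02180279]), np.float64(0.0009627415979614263))
neck (array([0.51375049, 0.13664579, 0.09958474]), np.float64(0.001319006729165593))
[ 0.54366655 -0.10013076  0.09707297] -126.63940568337428 [-0.00478724  0.00019763  0.04755131]
```

View pics/w4.png

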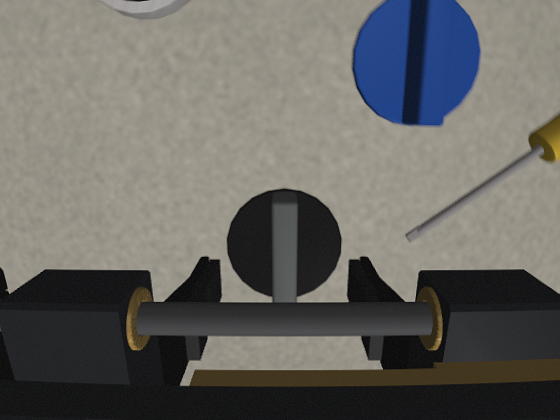

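The bar at (284,245) is midway between the fingers at (220..348), and the screwdriver tip at (408,238) is clear. Descending and gripping.

Call:
drive_tool(
  steps=[0, 0, 0, -0.0024, 0, 0.012, 0.7, 0, 0, 0, -0.0024, 0, 0.012, 0.7, 0, 0, 0, 0, 0, 0.012, 0.7, 0, 0, 0, 0, 0, 0.0105, 0.7, 0, 0, 0, 0, 0, 0, 0.7, 0, 0, 0, 0, 0, 0, 0.0, 0, 0, 0, 0, 0, 0, 0.0, 0, 0, 0, 0, 0, 0, 0.0, 0, 0, 0, 0, 0, 0, 0.0, 0, 0, 0, 0, 0, 0, 0.0],
)

```text
time_s: 5.55
tcp_pos: [0.5505, -0.0902, 0.0547]
ee_rot: [[-0.589, -0.808, 0.001], [-0.808, 0.589, 0.0], [-0.001, -0.001, -1.0]]
wrist_force: [0.2, 0.3, 0.1]
gripper_width: 0.41
gripper_force: 0.0
```

Call:
drive_tool(
  steps=[0, 0, 0, 0, 0, 0, 0, 0, 0, 0, 0, 0, 0, 0, 0, 0, 0, 0, 0, -0.005, 0, 0, 0, 0, 0, 0, -0.02, 0, 0, 0, 0, 0, 0, -0.02, 0, 0, 0, 0, 0, 0, 0, 0, 0, 0, 0, 0, 0, 0, 0],
)

```text
time_s: 6.13
tcp_pos: [0.5505, -0.0901, 0.0997]
ee_rot: [[-0.589, -0.808, 0.002], [-0.808, 0.589, 0.001], [-0.002, -0.001, -1.0]]
wrist_force: [-1.1, -0.6, -3.3]
gripper_width: 0.157
gripper_force: 29.9
```

Held, but about 7 mm off along the bar and 5 mm high, because I had planned from a lagging pose. I'll set it back down and regrip centred.

Call:
drive_tool(
  steps=[0, 0, 0, 0, 0, 0.02, 0, 0, 0, 0, 0, 0, 0.02, 0, 0, 0, 0, 0, 0, 0.0045, 0, 0, 0, 0, 0, 0, 0, 0, 0, 0, 0, 0, 0, 0, 0.4, 0, 0, 0, 0, 0, 0, 0.4, 0, 0, 0, 0, 0, 0, 0.4, 0, 0, 0, 0.0075, 0, 0.005, 0.4, 0, 0, 0, 0, 0, 0, 0.4, 0, 0, 0, 0, 0, 0, 0.4],
)

```text
time_s: 6.97
tcp_pos: [0.5448, -0.0968, 0.0487]
ee_rot: [[-0.59, -0.808, -0.002], [-0.808, 0.59, -0.0], [0.001, 0.002, -1.0]]
wrist_force: [1.0, -0.4, -0.1]
gripper_width: 0.39
gripper_force: 0.0
```

Call:
drive_tool(
  steps=[0, 0, 0, 0, 0, 0, 0, 0, 0, 0, 0, 0, 0, 0, 0, 0, 0, 0, 0, 0, 0, 0, 0, 0, 0, 0, 0, 0, 0, 0, 0, 0, 0, 0, 0, 0, 0, 0, 0, 0, 0, 0],
)

```text
time_s: 7.47
tcp_pos: [0.5459, -0.0963, 0.0496]
ee_rot: [[-0.589, -0.808, 0.0], [-0.808, 0.589, 0.0], [-0.0, -0.0, -1.0]]
wrist_force: [-0.2, 1.1, 0.3]
gripper_width: 0.157
gripper_force: 30.0
```

Call:
drive_tool(
  steps=[0, 0, 0, 0, 0, -0.0325, 0, 0, 0, 0, 0, 0, -0.0325, 0, 0, 0, 0, 0, 0, -0.0325, 0, 0, 0, 0, 0, 0, -0.0325, 0, 0, 0, 0, -0.0283, 0.0273, 0, 0, 0, 0, 0, -0.0283, 0.0273, 0, 0, 0, 0, 0, -0.0283, 0.0273, 0, 0, 0, 0, 0, -0.0283, 0.0273, 0, 0, 0, 0, 0, -0.0283, 0.0273, 0, 0, 0, 0, 0, -0.0283, 0.0273, 0, 0],
)

```text
time_s: 8.3
tcp_pos: [0.5121, 0.1389, 0.179]
ee_rot: [[-0.59, -0.808, -0.001], [-0.808, 0.59, -0.0], [0.001, 0.001, -1.0]]
wrist_force: [1.6, -0.0, -3.0]
gripper_width: 0.158
gripper_force: 30.0
```

Call:
drive_tool(
  steps=[0, 0, -0.105, 0, 0, 0, 0, 0, 0, 0, 0, 0, 0, 0, 0, 0, 0, 0, 0, 0, 0, 0, 0, 0, 0, 0, 0, 0, 0, 0, 0, 0, 0, 0, 0],
)

```text
time_s: 8.72
tcp_pos: [0.5133, 0.1362, 0.1793]
ee_rot: [[-0.504, -0.864, -0.001], [-0.864, 0.504, -0.0], [0.001, 0.001, -1.0]]
wrist_force: [-0.2, -0.7, -2.6]
gripper_width: 0.155
gripper_force: 30.0
```

```bash
python3 - <<'E'
from h import *
s=r.sense();R=s["ee_rot"];print(s["time_s"],s["tcp_pos"],R[:,0],np.degrees(np.arctan2(R[1,0],R[0,0])),R.T@(np.array([.5138,.1375,.1676])-s["tcp_pos"]),s["joints"][5],s["wrist_force"],s["moment"])
a=r.capture("scene");b=r.capture("top")
cv2.imwrite("pics/c5.png",np.hstack([cv2.resize(a[180:280,270:370],(400,400),interpolation=2),cv2.resize(b[130:230,180:280],(400,400),interpolation=2)]))
E
```

```text
8.7167 [0.51330255 0.13617227 0.17926269] [-5.03942320e-01 -8.63737021e-01  7.04163708e-04] -120.26117465325792 [-0.00140571  0.00023344  0.01166182] -62.62154140450056 [-0.19346006 -0.73372661 -2.61043324] [-0.02729747 -0.01682691 -0.04708661]
```

View pics/c5.png

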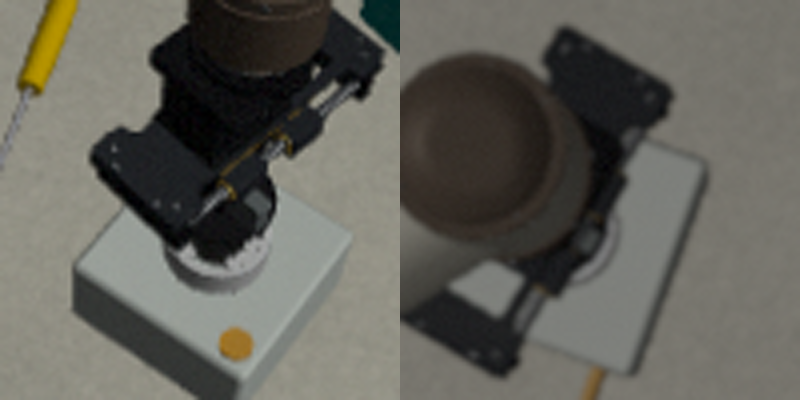

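The cap hangs above the neck, centred, and both are visible in the scene crop around (225,240). Lowering gently.

Call:
drive_tool(
  steps=[0, 0, 0, -0.0014, 0, 0.008, 0, 0, 0, 0, 0, 0, 0.006, 0, 0, 0, 0, 0, 0, 0.004, 0, 0, 0, 0, 0, 0, 0.001, 0, 0, 0, 0, 0, 0, 0.001, 0, 0, 0, 0, 0, 0, 0.001, 0, 0, 0, 0, 0, 0, 0.001, 0, 0, 0, 0, 0, 0, 0.001, 0, 0, 0, 0, 0, 0, 0, 0],
)

```text
time_s: 9.57
tcp_pos: [0.5144, 0.1387, 0.1574]
ee_rot: [[-0.501, -0.866, 0.001], [-0.866, 0.501, 0.0], [-0.001, -0.001, -1.0]]
wrist_force: [-1.6, -0.3, 2.1]
gripper_width: 0.162
gripper_force: 30.0
```

Call:
drive_tool(
  steps=[0, 0, 0, 0, 0, 0.001, 0, 0, 0, 0, 0, 0, 0, 0, 0, 0, 0, 0, 0, 0, 0],
)

```text
time_s: 9.82
tcp_pos: [0.5144, 0.1386, 0.1573]
ee_rot: [[-0.501, -0.866, 0.002], [-0.866, 0.501, 0.0], [-0.001, -0.001, -1.0]]
wrist_force: [-3.4, -1.6, 7.6]
gripper_width: 0.158
gripper_force: 30.0
```

Riding on the rim, so the lug is at the bar's other end. I lift off, turn 60° counter-clockwise and lower again.

Call:
drive_tool(
  steps=[0, 0, -0.1163, 0, 0, -0.003, 0, 0, 0, -0.1163, 0, 0, 0, 0, 0, 0, -0.1163, 0, 0, 0, 0, 0, 0, -0.1163, 0, 0, 0, 0, 0, 0, -0.1163, 0, 0, 0, 0, 0, 0, -0.1163, 0, 0, 0, 0, 0, 0, -0.1163, 0, 0, 0, 0, 0, 0, -0.1163, 0, 0, 0, 0, 0, 0, -0.1163, 0, 0, 0, 0, 0, 0, 0, 0, 0, 0, 0],
)

```text
time_s: 10.65
tcp_pos: [0.5141, 0.1387, 0.1582]
ee_rot: [[0.5, -0.866, -0.0], [-0.866, -0.5, 0.0], [-0.0, -0.0, -1.0]]
wrist_force: [-0.4, -0.3, -2.1]
gripper_width: 0.159
gripper_force: 30.0
```

Call:
drive_tool(
  steps=[0, 0, 0, 0, 0, 0.001, 0, 0, 0, 0, 0, 0, 0.001, 0, 0, 0, 0, 0, 0, 0.001, 0, 0, 0, 0, 0, 0, 0, 0, 0, 0, 0, 0, 0, 0, 0],
)

```text
time_s: 11.07
tcp_pos: [0.5144, 0.1386, 0.1572]
ee_rot: [[0.497, -0.868, 0.001], [-0.868, -0.497, 0.0], [0.001, -0.001, -1.0]]
wrist_force: [-3.6, -0.8, 7.5]
gripper_width: 0.153
gripper_force: 30.0
```

```bash
cat >st.py <<'E'
from h import *
s=r.sense();R=s["ee_rot"];p=s["tcp_pos"];print("t",s["time_s"],"p",(p*1e3).round(1),"under",((p[2]-.0496)*1e3).round(1),"xang",np.degrees(np.arctan2(R[1,0],R[0,0])).round(1),"tool z",R[:,2].round(3),"F",s["wrist_force"].round(1),"M",s["moment"].round(2),"j6",s["joints"][5].round(1))
E
python3 st.py
```

```text
t 11.0667 p [514.4 138.6 157.2] under 107.6 xang -60.2 tool z [ 0.001  0.    -1.   ] F [-3.6 -0.8  7.5] M [-0.04  1.25  0.06] j6 -2.8
```

Still riding, but the cap may be off-centre: I aimed at pixel midpoints and the clearance is only 1.5 mm. I'll refit both circles properly from the saved pictures.

```bash
cat >fit.py <<'E'
from h import *
def circ(P,pts,z):
    X=np.array([plane(P,p,z)[:2] for p in pts])
    for k in range(6):
        A=np.c_[2*X,np.ones(len(X))];s=np.linalg.lstsq(A,(X**2).sum(1),rcond=None)[0];R=np.sqrt(s[2]+s[:2]@s[:2])
        e=np.abs(np.hypot(*(X-s[:2]).T)-R);X=X[e<max(.0004,2*np.median(e))]
    return s[:2].round(4),R.round(4),len(X),e.mean().round(5)
def edge(g,c,r0,r1,up=None):
    out=[]
    for t in np.radians(np.arange(0,360,4)):
        rr=np.arange(r0,r1,.25);p=np.c_[c[0]+rr*np.cos(t),c[1]+rr*np.sin(t)].astype(np.float32)
        v=cv2.remap(g,p[:,0].reshape(1,-1),p[:,1].reshape(1,-1),cv2.INTER_LINEAR)[0].astype(float)
        d=np.gradient(cv2.GaussianBlur(v.reshape(1,-1),(0,0),2.)[0]);d=d if up else (-d if up is False else abs(d));i=d.argmax()
        out.append(p[i])
    return out
E
python3 - <<'E'
from fit import *
W2=np.load("w2.npy",allow_pickle=True).item();W3=np.load("w3.npy",allow_pickle=True).item()
g=cv2.imread("pics/w2.png",0);h=cv2.imread("pics/w3.png",0)
print("disc",circ(W2,edge(g,(277.5,111.6),36,50,True),.026))
print("neck outer",circ(W3,edge(h,(278.4,118.6),46,60),.108))
print("neck outer-down",circ(W3,edge(h,(278.4,118.6),46,60,False),.108))
print("bore",circ(W3,edge(h,(278.4,118.6),31,38),.108))
E
```

```text
disc (array([ 0.5462, -0.0965]), np.float64(0.0354), 78, np.float64(0.00011))
neck outer (array([0.5142, 0.1368]), np.float64(0.0373), 55, np.float64(0.00018))
neck outer-down (array([0.514 , 0.1376]), np.float64(0.0367), 84, np.float64(0.00014))
bore (array([0.514 , 0.1375]), np.float64(0.0239), 49, np.float64(0.00013))
```

The fit puts the neck at (0.5140,0.1375), so the tool is 1.1 mm too far in +y. Shifting under a lighter push.

Call:
drive_tool(
  steps=[0, 0, 0, 0, 0, -0.0015, 0, 0, 0, 0, 0.0008, 0.0009, 0, 0, 0, 0, 0, 0, 0, 0.0015, 0, 0, 0, 0, 0, 0, 0, 0, 0, 0, 0, 0, 0, 0, 0],
)

```text
time_s: 11.48
tcp_pos: [0.5134, 0.1372, 0.1548]
ee_rot: [[0.498, -0.867, -0.001], [-0.867, -0.498, -0.001], [-0.0, 0.001, -1.0]]
wrist_force: [0.2, -0.3, -2.7]
gripper_width: 0.16
gripper_force: 30.0
```

```bash
python3 st.py
```

```text
t 11.4833 p [513.4 137.2 154.8] under 105.2 xang -60.1 tool z [-0.001 -0.001 -1.   ] F [ 0.2 -0.3 -2.7] M [0.01 0.14 0.01] j6 -2.6
```

It was the spigot on the rim; now it's free and 2.8 mm in. Continuing down.

Call:
drive_tool(
  steps=[0, 0, 0, 0, 0, 0.001, 0, 0, 0, 0, 0, 0, 0.001, 0, 0, 0, 0, 0, 0, 0.001, 0, 0, 0, 0, 0, 0, 0, 0, 0, 0, 0, 0, 0, 0, 0],
)

```text
time_s: 11.9
tcp_pos: [0.5137, 0.1374, 0.1524]
ee_rot: [[0.498, -0.867, -0.0], [-0.867, -0.498, -0.0], [0.0, 0.0, -1.0]]
wrist_force: [0.2, 0.3, -2.2]
gripper_width: 0.161
gripper_force: 30.0
```

```bash
python3 st.py
```

```text
t 11.9 p [513.7 137.4 152.4] under 102.8 xang -60.1 tool z [-0. -0. -1.] F [ 0.2  0.3 -2.2] M [-0.07  0.1  -0.02] j6 -2.6
```

Call:
drive_tool(
  steps=[0, 0, 0, 0, 0, 0.001, 0, 0, 0, 0, 0, 0, 0.001, 0, 0, 0, 0, 0, 0, 0.001, 0, 0, 0, 0, 0, 0, 0.001, 0, 0, 0, 0, 0, 0, 0.001, 0, 0, 0, 0, 0, 0, 0, 0, 0, 0, 0, 0, 0, 0, 0],
)

```text
time_s: 12.48
tcp_pos: [0.5138, 0.1375, 0.1481]
ee_rot: [[0.499, -0.867, 0.0], [-0.867, -0.499, -0.0], [0.0, -0.0, -1.0]]
wrist_force: [-1.6, -0.7, 1.7]
gripper_width: 0.158
gripper_force: 30.0
```

```bash
python3 st.py
```

```text
t 12.4833 p [513.8 137.5 148.1] under 98.5 xang -60.1 tool z [ 0. -0. -1.] F [-1.6 -0.7  1.7] M [-0.08  0.75  0.04] j6 -2.6
```

On the seal (9.5 mm below the rim, about 4 N). Pressing about 2 mm more.

Call:
drive_tool(
  steps=[0, 0, 0, 0, 0, 0.001, 0, 0, 0, 0, 0, 0, 0.001, 0, 0, 0, 0, 0, 0, 0.0007, 0, 0, 0, 0, 0, 0, 0, 0, 0, 0, 0, 0, 0, 0, 0],
)

```text
time_s: 12.9
tcp_pos: [0.5138, 0.1375, 0.1453]
ee_rot: [[0.499, -0.867, 0.0], [-0.867, -0.499, -0.0], [0.0, -0.0, -1.0]]
wrist_force: [-3.2, 0.4, 6.6]
gripper_width: 0.159
gripper_force: 30.0
```

```bash
python3 st.py
```

```text
t 12.9 p [513.8 137.5 145.3] under 95.7 xang -60.1 tool z [ 0. -0. -1.] F [-3.2  0.4  6.6] M [-0.06  1.08 -0.  ] j6 -2.6
```

Now about 9 N of push with the lugs below the rim. Twisting clockwise in small turns.

Call:
drive_tool(
  steps=[0, 0, 0.05, 0, 0, 0, 0, 0, 0, 0.05, 0, 0, 0, 0, 0, 0, 0.05, 0, 0, 0, 0, 0, 0, 0.05, 0, 0, 0, 0],
)

```text
time_s: 13.23
tcp_pos: [0.5144, 0.1375, 0.1455]
ee_rot: [[0.314, -0.949, 0.001], [-0.949, -0.314, 0.0], [0.0, -0.001, -1.0]]
wrist_force: [-0.7, -1.6, 5.6]
gripper_width: 0.161
gripper_force: 30.0
```

```bash
python3 st.py
```

```text
t 13.2333 p [514.4 137.5 145.5] under 95.9 xang -71.7 tool z [ 0.001  0.    -1.   ] F [-0.7 -1.6  5.6] M [-0.29  0.73  0.04] j6 -14.2
```

Call:
drive_tool(
  steps=[0, 0, 0.05, 0, 0, 0, 0, 0, 0, 0.05, 0, 0, 0, 0, 0, 0, 0.05, 0, 0, 0, 0, 0, 0, 0.05, 0, 0, 0, 0],
)

```text
time_s: 13.57
tcp_pos: [0.5143, 0.1374, 0.1455]
ee_rot: [[0.119, -0.993, 0.001], [-0.993, -0.119, 0.0], [0.0, -0.001, -1.0]]
wrist_force: [-2.1, -0.2, 5.7]
gripper_width: 0.159
gripper_force: 30.0
```

```bash
python3 st.py
```

```text
t 13.5667 p [514.3 137.4 145.5] under 95.9 xang -83.1 tool z [ 0.001  0.    -1.   ] F [-2.1 -0.2  5.7] M [-0.24  0.71 -0.  ] j6 -25.6
```

Call:
drive_tool(
  steps=[0, 0, 0.05, 0, 0, 0, 0, 0, 0, 0.05, 0, 0, 0, 0, 0, 0, 0.05, 0, 0, 0, 0, 0, 0, 0.05, 0, 0, 0, 0, 0, 0, 0.05, 0, 0, 0, 0, 0, 0, 0.05, 0, 0, 0.0003, 0],
)

```text
time_s: 14.07
tcp_pos: [0.5143, 0.1375, 0.1452]
ee_rot: [[-0.179, -0.984, 0.001], [-0.984, 0.179, 0.0], [-0.0, -0.001, -1.0]]
wrist_force: [-2.3, -1.0, 5.7]
gripper_width: 0.161
gripper_force: 30.0
```

```bash
python3 st.py
```

```text
t 14.0667 p [514.3 137.5 145.2] under 95.6 xang -100.3 tool z [ 0.001  0.    -1.   ] F [-2.3 -1.   5.7] M [-0.22  0.7   0.09] j6 -42.8
```

Call:
drive_tool(
  steps=[0, 0, 0.05, 0, 0, 0.0003, 0, 0, 0, 0.05, 0, 0, 0.0003, 0, 0, 0, 0.05, 0, 0, 0.0003, 0, 0, 0, 0.05, 0, 0, 0.0003, 0, 0, 0, 0.05, 0, 0, 0.0003, 0],
)

```text
time_s: 14.48
tcp_pos: [0.5143, 0.1374, 0.144]
ee_rot: [[-0.417, -0.909, 0.001], [-0.909, 0.417, -0.0], [-0.001, -0.001, -1.0]]
wrist_force: [-3.0, -1.1, 7.4]
gripper_width: 0.156
gripper_force: 30.0
```

```bash
python3 st.py
```

```text
t 14.4833 p [514.3 137.4 144. ] under 94.4 xang -114.6 tool z [ 0.001 -0.    -1.   ] F [-3.  -1.1  7.4] M [-0.23  0.95  0.06] j6 -57.1
```

Call:
drive_tool(
  steps=[0, 0, 0.04, 0, 0, 0.0002, 0, 0, 0, 0.04, 0, 0, 0.0002, 0, 0, 0, 0.04, 0, 0, 0.0001, 0, 0, 0, 0.04, 0, 0, 0, 0, 0, 0, 0.03, 0, 0, 0, 0],
)

```text
time_s: 14.9
tcp_pos: [0.5142, 0.1371, 0.1433]
ee_rot: [[-0.58, -0.815, 0.001], [-0.815, 0.58, -0.001], [0.0, -0.001, -1.0]]
wrist_force: [-1.8, -2.2, 4.5]
gripper_width: 0.156
gripper_force: 30.0
```

```bash
python3 st.py
```

```text
t 14.9 p [514.2 137.1 143.3] under 93.7 xang -125.4 tool z [ 0.001 -0.001 -1.   ] F [-1.8 -2.2  4.5] M [-0.61  0.8   0.3 ] j6 -68.0
```

Call:
drive_tool(
  steps=[0, 0, 0.02, 0, 0, 0, 0, 0, 0, 0.015, 0, 0, 0, 0, 0, 0, 0, 0, 0, 0, 0],
)

```text
time_s: 15.15
tcp_pos: [0.5139, 0.1369, 0.1432]
ee_rot: [[-0.606, -0.795, 0.0], [-0.795, 0.606, -0.001], [0.001, -0.001, -1.0]]
wrist_force: [-1.5, -2.2, 5.8]
gripper_width: 0.162
gripper_force: 30.2
```

```bash
python3 st.py
```

```text
t 15.15 p [513.9 136.9 143.2] under 93.6 xang -127.3 tool z [ 0.    -0.001 -1.   ] F [-1.5 -2.2  5.8] M [-0.61  0.81  0.51] j6 -69.8
```

The torque has risen from about 0.06 to 0.5 N m at 67°, so this feels like the stop. One tiny nudge to confirm.

Call:
drive_tool(
  steps=[0, 0, 0.012, 0, 0, 0, 0, 0, 0, 0, 0, 0, 0, 0, 0, 0, 0, 0, 0, 0, 0],
)

```text
time_s: 15.4
tcp_pos: [0.5139, 0.1369, 0.1432]
ee_rot: [[-0.615, -0.789, 0.0], [-0.789, 0.615, -0.002], [0.001, -0.001, -1.0]]
wrist_force: [-2.5, -2.6, 6.4]
gripper_width: 0.159
gripper_force: 30.4
```

```bash
python3 st.py
```

```text
t 15.4 p [513.9 136.9 143.2] under 93.6 xang -128.0 tool z [ 0.    -0.002 -1.   ] F [-2.5 -2.6  6.4] M [-0.61  0.86  0.61] j6 -70.5
```

At the stop: torque rises and depth stays constant. I let go, go straight up and check.

Call:
drive_tool(
  steps=[0, 0, 0, 0, 0, -0.001, 0, 0, 0, 0, 0, 0, 0, 0.45, 0, 0, 0, 0, 0, 0, 0.45, 0, 0, 0, 0, 0, 0, 0.45, 0, 0, 0, 0, 0, 0, 0.45, 0, 0, 0, 0, 0, -0.02, 0.45, 0, 0, 0, 0, 0, -0.03, 0.45, 0, 0, 0, -0.025, 0, -0.03, 0.45, 0, 0, 0, -0.035, 0, -0.005, 0.45, 0, 0, 0, -0.02, 0, 0, 0.45],
)

```text
time_s: 16.23
tcp_pos: [0.5662, 0.203, 0.2322]
ee_rot: [[-0.617, -0.787, 0.008], [-0.787, 0.617, 0.004], [-0.008, -0.003, -1.0]]
wrist_force: [1.1, -0.0, 0.4]
gripper_width: 0.452
gripper_force: 0.0
```

Call:
drive_tool(
  steps=[0, 0, 0, 0, 0, 0, 0.45, 0, 0, 0, 0, 0, 0, 0.45, 0, 0, 0, 0, 0, 0, 0.45],
)

```text
time_s: 16.48
tcp_pos: [0.5625, 0.2, 0.2278]
ee_rot: [[-0.617, -0.787, -0.002], [-0.787, 0.617, -0.001], [0.002, 0.001, -1.0]]
wrist_force: [0.4, -0.2, -0.1]
gripper_width: 0.449
gripper_force: 0.0
```

```bash
python3 st.py; python3 - <<'E'
from h import *
W=r.camera_params("wrist");a=r.capture("wrist");c=proj(W,np.array([.514,.1373,.15]));print(c)
np.save("w6.npy",W,allow_pickle=True);cv2.imwrite("pics/w6.png",a)
x,y=c.astype(int);x0,y0=max(x-90,0),max(y-90,0);print(x0,y0);cv2.imwrite("pics/c6.png",cv2.resize(a[y0:y0+180,x0:x0+180],None,fx=3.3,fy=3.3,interpolation=2))
E
```

```text
t 16.4833 p [562.5 200.  227.8] under 178.2 xang -128.1 tool z [-0.002 -0.001 -1.   ] F [ 0.4 -0.2 -0.1] M [-0.07  0.1  -0.04] j6 -73.2
[282.86857592 104.47106177]
192 14
```

View pics/c6.png

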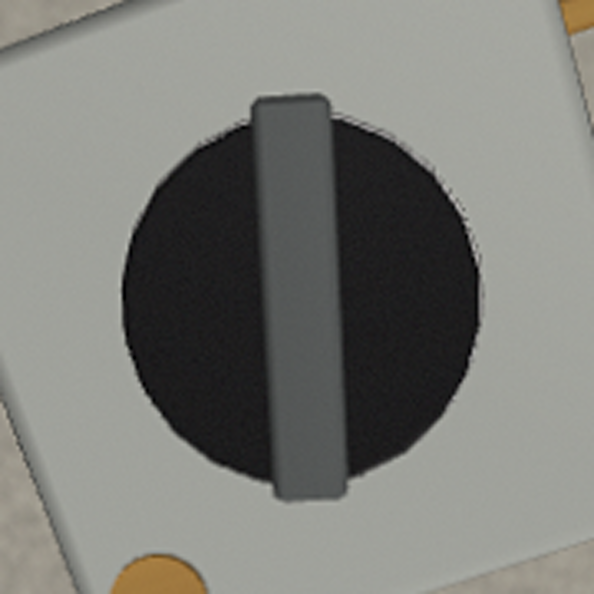

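The cap sits flush over the neck. The bar runs from crop (291,97) to (310,497), about 3° off the hand's axis. I check the final angle and height numerically.

```bash
python3 - <<'E'
from fit import *
W=np.load("w6.npy",allow_pickle=True).item();f=lambda x,y:(192+x/3.3,14+y/3.3)
p,q=plane(W,f(291,97),.1466),plane(W,f(310,497),.1466)
d=p-q;print("bar",(p+q)/2,np.linalg.norm(d),np.degrees(np.arctan2(d[1],d[0])))
g=cv2.imread("pics/w6.png",0)
print(circ(W,edge(g,f(301,303),44,62,True),.1196))
# bar long edges near both ends: midpoints per row
for k,z in(("w2.npy",.053),("w6.npy",.1466)):
    P=np.load(k,allow_pickle=True).item();im=cv2.imread("pics/"+k[:2]+".png",0).astype(float)
    cc=(277.5,111.6) if k=="w2.npy" else f(301,303);pts=[]
    for dy in range(-28,29,2):
        y=int(cc[1]+dy);row=cv2.GaussianBlur(im[y:y+1,int(cc[0])-22:int(cc[0])+22],(0,0),1)[0];gd=np.gradient(row)
        pts.append(plane(P,(int(cc[0])-22+(gd.argmax()+gd.argmin())/2,y),z)[:2])
    l=cv2.fitLine(np.array(pts,np.float32),cv2.DIST_HUBER,0,.01,.01).ravel();print(k,np.degrees(np.arctan2(l[1],l[0])))
E
```

```text
bar [0.51441144 0.13809155 0.1466    ] 0.06842829627270658 -125.38420446355912
(array([0.5146, 0.1377]), np.float64(0.0354), 77, np.float64(0.00014))
w2.npy 53.468624
w6.npy 54.27508
```

The hand yawed about 2.5° on the bar as the torque rose. The cap is at -125.5° by camera against about -128.8° estimated for the stop, which is within error. To be sure, I regrip aligned to the bar and feel again.

Call:
drive_tool(
  steps=[0, 0, -0.044, 0.0395, 0, 0, 0.45, 0, 0, 0, 0.039, -0.0004, 0, 0.45, 0, 0, 0, 0, 0, 0.03, 0.45, 0, 0, 0, 0, 0, 0.03, 0.45, 0, 0, 0, 0, 0, 0.0225, 0.45, 0, 0, 0, 0, 0, 0, 0.45, 0, 0, 0, 0, 0, 0, 0, 0, 0, 0, 0, 0, 0, 0, 0, 0, 0, 0, 0, 0, 0, 0, 0, 0, 0, 0, 0, 0],
)

```text
time_s: 17.37
tcp_pos: [0.5172, 0.1378, 0.1477]
ee_rot: [[-0.582, -0.813, 0.003], [-0.813, 0.582, 0.002], [-0.003, -0.001, -1.0]]
wrist_force: [-0.0, -0.6, 0.5]
gripper_width: 0.233
gripper_force: 0.0
```

```bash
python3 st.py
```

```text
t 17.3667 p [517.2 137.8 147.7] under 98.1 xang -125.6 tool z [ 0.003  0.002 -1.   ] F [-0.  -0.6  0.5] M [ 0.03  0.06 -0.05] j6 -67.9
```

Call:
drive_tool(
  steps=[0, 0, 0, 0, 0, 0, 0.4, 0, 0, 0, 0.0016, 0.0023, 0.003, 0.4, 0, 0, 0, 0, 0, 0, 0.4, 0, 0, 0, 0, 0, 0, 0.4],
)

```text
time_s: 17.7
tcp_pos: [0.5133, 0.1373, 0.143]
ee_rot: [[-0.582, -0.813, -0.0], [-0.813, 0.582, -0.0], [0.0, 0.0, -1.0]]
wrist_force: [-0.4, 0.4, -1.0]
gripper_width: 0.382
gripper_force: 0.0
```

```bash
python3 st.py
```

```text
t 17.7 p [513.3 137.3 143. ] under 93.4 xang -125.6 tool z [-0. -0. -1.] F [-0.4  0.4 -1. ] M [ 0.04 -0.   -0.03] j6 -68.1
```

Well placed. I grip, press slightly (about 8 N) and twist gently.

Call:
drive_tool(
  steps=[0, 0, 0, 0.0002, -0.0005, 0, 0, 0, 0, 0, 0, 0, 0, 0, 0, 0, 0, 0, 0, 0, 0, 0, 0, 0, 0, 0, 0, 0, 0, 0, 0, 0, 0, 0, 0, 0, 0, 0, 0, 0, 0.001, 0, 0, 0, 0, 0, 0, 0.0005, 0, 0, 0, 0, 0, 0, 0, 0],
)

```text
time_s: 18.37
tcp_pos: [0.514, 0.1369, 0.1428]
ee_rot: [[-0.581, -0.814, 0.001], [-0.814, 0.581, -0.0], [-0.0, -0.001, -1.0]]
wrist_force: [-3.4, 0.2, 6.8]
gripper_width: 0.157
gripper_force: 30.0
```

```bash
python3 st.py
```

```text
t 18.3667 p [514.  136.9 142.8] under 93.2 xang -125.5 tool z [ 0.001 -0.    -1.   ] F [-3.4  0.2  6.8] M [-0.09  0.91  0.11] j6 -68.0
```

Call:
drive_tool(
  steps=[0, 0, 0.015, 0, 0, 0, 0, 0, 0, 0.01, 0, 0, 0, 0, 0, 0, 0, 0, 0, 0, 0],
)

```text
time_s: 18.62
tcp_pos: [0.5139, 0.1369, 0.1428]
ee_rot: [[-0.601, -0.799, 0.001], [-0.799, 0.601, -0.001], [0.0, -0.001, -1.0]]
wrist_force: [-3.3, 0.1, 6.6]
gripper_width: 0.16
gripper_force: 30.1
```

```bash
python3 st.py
```

```text
t 18.6167 p [513.9 136.9 142.8] under 93.2 xang -126.9 tool z [ 0.001 -0.001 -1.   ] F [-3.3  0.1  6.6] M [-0.05  0.9   0.42] j6 -69.4
```

Torque goes from 0.11 to 0.42 N m in 1.4°, so it's hard against the stop. Releasing and retreating.

Call:
drive_tool(
  steps=[0, 0, 0, 0, 0, -0.0015, 0, 0, 0, 0, 0, 0, 0, 0.45, 0, 0, 0, 0, 0, 0, 0.45, 0, 0, 0, 0, 0, 0, 0.45, 0, 0, 0, 0, 0, 0, 0.45, 0, 0, 0, 0, 0, -0.02, 0.45, 0, 0, 0, 0, 0, -0.03, 0.45, 0, 0, 0, -0.025, 0, -0.03, 0.45, 0, 0, 0, -0.03, 0, -0.005, 0.45, 0, 0, 0, -0.02, 0, 0, 0.45],
)

```text
time_s: 19.45
tcp_pos: [0.5616, 0.1988, 0.2317]
ee_rot: [[-0.602, -0.798, 0.007], [-0.798, 0.602, 0.004], [-0.007, -0.003, -1.0]]
wrist_force: [-0.4, -0.3, 0.1]
gripper_width: 0.452
gripper_force: 0.0
```

Call:
drive_tool(
  steps=[0, 0, 0, 0, 0, 0, 0.45, 0, 0, 0, 0, 0, 0, 0.45, 0, 0, 0, 0, 0, 0, 0.45],
)

```text
time_s: 19.7
tcp_pos: [0.5584, 0.1963, 0.2273]
ee_rot: [[-0.602, -0.798, -0.002], [-0.798, 0.602, -0.001], [0.002, 0.001, -1.0]]
wrist_force: [0.2, -0.1, -0.2]
gripper_width: 0.453
gripper_force: 0.0
```

```bash
python3 st.py; python3 - <<'E'
from fit import *
P=r.camera_params("wrist");a=r.capture("wrist");im=cv2.cvtColor(a,cv2.COLOR_BGR2GRAY);c=proj(P,np.array([.5144,.138,.1466]))
print(circ(P,edge(im,proj(P,np.array([.5144,.138,.12])),42,62,True),.1192))
pts=[]
for dy in range(-28,29,2):
    y=int(c[1]+dy);row=cv2.GaussianBlur(im[y:y+1,int(c[0])-22:int(c[0])+22].astype(float),(0,0),1)[0];gd=np.gradient(row)
    pts.append(plane(P,(int(c[0])-22+(gd.argmax()+gd.argmin())/2,y),.1466)[:2])
l=cv2.fitLine(np.array(pts,np.float32),cv2.DIST_HUBER,0,.01,.01).ravel();print(np.degrees(np.arctan2(l[1],l[0])))
E
```

```text
t 19.7 p [558.4 196.3 227.3] under 177.7 xang -127.0 tool z [-0.002 -0.001 -1.   ] F [ 0.2 -0.1 -0.2] M [ 0.01  0.05 -0.03] j6 -72.1
(array([0.5145, 0.1377]), np.float64(0.0355), 75, np.float64(0.00013))
54.29064
```

The bar angle is unchanged (54.29° against 54.28° before), so the cap is at its stop and seated. Handing in.

```bash
python3 -c "
from station import r
print(r.finish_job())"
```

```text
the job is handed in; nothing more can be done
None
```

The black cap is on the white tank's neck, turned clockwise to a hard stop (a regrip and second twist did not move it) with its underside about 14.5 mm below the rim, then let go with the arm clear; handed in at about 20 s, peak twist about 0.6 N m and push about 10 N.

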